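Hang the handpiece on the bench balancer

TASK

Hang the handpiece with the bail on the bench balancer: leave it standing in its rack, take the arm by its wooden grip, pull the sprung hook down to it and swing the hook in under the bail. Then ease the hook up, without letting it fly, until it is fully home and the handpiece hangs still from it, and let go. Do not knock over or shift the other things on the bench and in the rack.

Things in the scene. Friction and masses are not known exactly. Their poses are not given: they have to be found in the camera images.
- carriage (a joint): the sprung carriage that slides on the balancer's upright square mast and carries the arm and hook, m: 0 = fully up (home), positive = pulled down, stop at 0.130. The spring pulls it up with about 5 N at the top and 6.5 N at the bottom (nothing hung on); let go, it flies up. The mast swivels with light friction about its upright axis, 0.9 rad either way from about facing the robot, and stays where left
- grip (a point): middle of the turned wooden grip standing upright on the arm's end, to be pinched from above, pulled down and swung: round, 26 mm across, 40 mm tall (20 mm above and below this point). Below it the arm, a level steel bar 16 mm thick with an end boss 22 mm across. 320 mm above the bench when home. Axes turn with the arm: -x outward along it, z up; the mast's swivel axis is 290 mm from here along +x
- hook (a point): the hook's throat, where a hung bail's bar rests: 97 mm straight below the grip, 290 mm from the mast's axis, 223 mm above the bench when home. J-hook of 7 mm steel wire, fixed to the arm, in this point's y-z plane, open to +y; back 16 mm to -y, underside 9 mm below; shank bends back over the throat 40 mm above it, arm boss 54 mm above. Axes turn with the arm: -x outward along it, z up
- hook_tip (a point): end of the hook's wire, 20 mm to +y and 14 mm above the throat (its round end reaches 18 mm above the throat); moves with the hook, axes as there
- handpiece: compact cordless handpiece with a hanging bail, 0.18 to 0.28 kg: black body 34 mm across and 75 mm tall, standing nose down, loose, in one of the rack's three holes (nose 15 mm across, 28 mm long, in a 20 mm hole). Origin on its axis at the body's lower shoulder, which rests on the rack's top 34 mm above the bench; z up. It is the only tool with a bail
- bail_top (a point): middle of the bail's level top bar, centre of its wire, 127 mm above the handpiece's origin. Rigid bail of 4 mm steel wire in the handpiece's x-z plane, bar along x: 50 mm clear between the uprights (upper corners cut off by 8 mm) and 50 mm clear from the body's top to the bar's underside. In the rack, it lies within about 15 mm of the arc the hook swings through
- rack: fixed wooden rack 75 x 190 x 34 mm with three holes in a row along its y axis, 60 mm apart, the middle one in its centre; origin under its centre
- spare: short plain handpiece without a bail, black body 34 mm across, 46 mm tall above the rack, standing in one of the rack's holes; origin on its axis at the rack's top surface
- pinvise: hand drill with a wooden ball handle 38 mm across, 47 mm tall above the rack, standing in one of the rack's holes; origin on its axis at the rack's top surface
- pliers: chain-nose pliers lying on the bench, about 150 mm long, 14 mm high; origin at the rivet
- cutters: side cutters lying on the bench, about 130 mm long, 14 mm high; origin at the rivet
- tweezers: steel tweezers lying on the bench under the arm, 123 mm long, 6 mm high; origin near the middle
- jar: closed glass jar, 60 mm across, 75 mm high; origin under its centre
- mandrel: tapered steel ring mandrel lying on the bench, 270 mm long, 25 mm thick; origin under it, 100 mm from its thick end

How it is judged (in metres and radians):
On the way:
1. the hook is pulled down at least 75 mm and under the bail, with the handpiece still standing in the rack (value of joint carriage above 0.075 m and height (world z) of handpiece below 0.05 m and y of bail_top in the frame of hook between -0.02 and 0.02 m and x of bail_top in the frame of hook between -0.026 and 0.026 m and z of bail_top in the frame of hook between -0.004 and 0.05 m), for 0.1 s.
At the end, for the whole second after the job is handed in: The carriage is up within 12 mm of home, the bail's bar lies in the hook's throat (within 13 mm across and 12 mm in height), the handpiece hangs clear of the rack, less than 0.35 rad from upright, and nearly still (below 0.06 m/s) (value of joint carriage below 0.012 m and y of bail_top in the frame of hook between -0.013 and 0.014 m and z of bail_top in the frame of hook between -0.006 and 0.012 m and x of bail_top in the frame of hook between -0.026 and 0.026 m and angle between handpiece's own z axis and vertical below 0.35 rad and height (world z) of handpiece above 0.07 m and linear speed of handpiece below 0.06 m/s); the robot touches nothing.
It fails at once if the hook flies up (faster than 0.5 m/s) (velocity of joint carriage below -0.5 m/s).
It fails at once if the handpiece is knocked over or dropped (angle between handpiece's own z axis and vertical above 0.7 rad or height (world z) of handpiece below 0.025 m).
It fails at once if another thing on the bench or in the rack is shifted by more than 25 mm (distance of any of spare, pinvise, pliers, cutters, tweezers, jar, mandrel from where it was at the start of the episode above 0.025 m).
It also fails if it takes over 48 s, if anything falls off the work surface, if the arm or the gripper's body presses on something with over 40 N, if the wrist force passes 120 N, or if a joint passes its speed limit or range.

ROBOT

A 7-joint arm with a two-finger parallel gripper is mounted at the origin on the work surface. World frame = base frame: x ahead of the robot, y to its left, z up, the work surface at z = 0. Lengths are in m, angles in degrees, forces in N, time in s.
With the tool pointing down it reaches from about 0.35 to 0.775 m from the base axis. Payload 3.1 kg.
Tool frame: the origin (TCP) lies between the finger pads; the fingertips stand 19 mm ahead of it and the grasp point (between the pads) is the TCP; y points along the fingers, z is the direction in which the jaws open and shut, and the axes are right-handed (so a half turn about y gives the same grasp; the last joint's range is limited). The gripper opens to 85 mm and grips with 20 to 120 N. Pads are 22 mm wide; open, the fingers measure 114 mm over their backs; the gripper's body (76 mm by 85 mm) begins 54 mm behind the grasp point. The pads swing forward as they close: fully open they stand 13 mm farther back than shut.
Start: joints at [63.787, 17.813, 0.802, 86.603, -0.252, 75.585, -1.558], TCP at [0.222, -0.503, 0.25] pointing down, gripper open.
Joint ranges: [-154.91, 154.91], [-16.99, 109.72], [-72.82, 74.43], [7.12, 147.25], [-82.49, 262.49], [11.32, 116.49], [-174.64, 174.64]. Speed limits (degrees/s): [159.86, 159.86, 180, 180, 180, 180, 180].

INTERFACE

Orientations are given as [roll, pitch, yaw] about the fixed x, y, z axes, in that order (R = Rz(yaw) Ry(pitch) Rx(roll)).
In Python, from plant import sensors, capture, calibration, workorder gives the robot as it stands. The module is installed in compiled form; this text tells all that it offers.
- The arm moves only by the tool servo_tool, never from a script. Its argument "steps" is a list that holds one entry, the list of rows, each a list of 5 numbers: the finger opening in cm, from 0 to 8.54, then the shift along the world's x, y, z in cm, then the turn about the world's z in rad. In form: [[[fingers, x, y, z, yaw], ...]]. A call has 1 to 20 rows; each row shifts and turns the commanded pose from where the row before left it; what a row does not reach is not made up. A row lasts 1/8 s, in which the tool goes at most 62.5 mm and 10.7 degrees, less where a joint would pass 70% of its speed; a pose out of reach is approached as far as the arm can. A call is refused whole if a number of a shift passes 6.25 or a number of a turn 0.188, either way. A call with a gripper value outside its range is refused whole. The fingers move at their own pace and stop on an object; "grip_force" is the grip in N (left out, the last holds). Time passes only in rows, so rows that do not move let the fingers close. It gives the time, the measured TCP pose, the force and the opening at its end, in the units of the state.
- sensors.get_state(): the state, without advancing time (a new reading comes with each control period).
- capture(name): name is "scene" or "top"; returns (picture, depth): 420x560x3 uint8, blue, green, red; 420x560 float32, m along the optical axis (not along the pixel's ray), 0 where there is no reading.
- calibration(name): a dict with "intrinsics" (3x3 intrinsics, pixels), "D" ([k1, k2, p1, p2, k3] as OpenCV has them; the pictures are not rectified), "cam_to_world" (4x4, takes a point from camera to world coordinates). Camera axes: x right, y up, looking along -z (the intrinsics and any distortion apply to the point x, -y, -z); pixel columns grow to the right and rows downward; lengths in m; the calibration is good to about 2 mm. A picture is of the moment at which its call begins. calibration takes no time and is no camera call.
- workorder.sign_off(): hands the job in, once; it reports no verdict.
The state is a dict: "time_s": time; "q": joint angles; "dq": joint speeds; "tau": joint torques, N m; "position": TCP position; "eef_rot": TCP orientation; "force": force on the tool from outside, world axes, zero at the start; "torque": the same for the moment, N m; "grip_width": finger opening in m.
Only numpy, scipy, OpenCV 4.12 (cv2) and the standard library are available. Lean on these libraries where they do the work, as an engineer would, in place of code of your own. Each camera call takes 0.05 s, during which the arm holds its last target. There are 200 camera calls.

## Working session

There is one attempt and no reset: what is moved stays moved. The work goes in short steps, Python scripts to look and compute and a tool call to move; the robot and the scene stay as the last step left them, time stands still between calls to the robot, and variables do not carry over. Pictures are saved under pics/ and viewed, on a budget of 10 in all, crops included, one or two more only if the job needs it, and the job is handed in when it is done.

Besides the shell and the picture viewer there is one more tool, called after "Call:" by a JSON object that holds its "op" and its "data", one argument or row to a line. servo_tool: Moves the arm, as the interface text tells. Its arguments: {"type":"object","properties":{"steps":{"type":"array"},"grip_force":{"type":"number"}},"required":["steps"]}

```bash
mkdir -p pics; cat > h.py <<'E'
import numpy as np, cv2
from plant import sensors, capture, calibration, workorder
def cloud(name):
    img,d=capture(name); c=calibration(name); K=np.array(c["intrinsics"]);D=np.array(c["D"]);T=np.array(c["cam_to_world"])
    h,w=d.shape; u,v=np.meshgrid(np.arange(w),np.arange(h))
    p=cv2.undistortPoints(np.stack([u,v],-1).reshape(-1,1,2).astype(np.float64),K,D).reshape(h,w,2)
    P=np.stack([p[...,0]*d,-p[...,1]*d,-d],-1)@T[:3,:3].T+T[:3,3]
    P[d==0]=np.nan
    return img,d,P
E
python3 - <<'E'
from h import *
for n in("scene","top"):
    i,d,P=cloud(n); cv2.imwrite(f"pics/{n}0.png",i); np.savez(f"/tmp/{n}0.npz",i=i,P=P)
    print(n,np.array(calibration(n)["cam_to_world"]).round(3).tolist())
s=sensors.get_state(); print({k:s[k] for k in("time_s","position","eef_rot","force","grip_width")})
E
```

```text
scene [[0.879, -0.34, 0.335, 0.967], [0.477, 0.641, -0.601, -0.693], [-0.01, 0.688, 0.725, 1.035], [0.0, 0.0, 0.0, 1.0]]
top [[0.01, 0.977, -0.213, 0.303], [-1.0, 0.009, -0.008, -0.006], [-0.006, 0.213, 0.977, 1.357], [0.0, 0.0, 0.0, 1.0]]
{'time_s': 0.1, 'position': array([ 0.2219213 , -0.50256642,  0.24933444]), 'eef_rot': array([-9.01216212e+01, -3.08735895e-03, -1.56173291e+02]), 'force': array([ 0.70056558, -0.40265091,  0.24879218]), 'grip_width': 0.08526210286761167}
```

View pics/scene0.png

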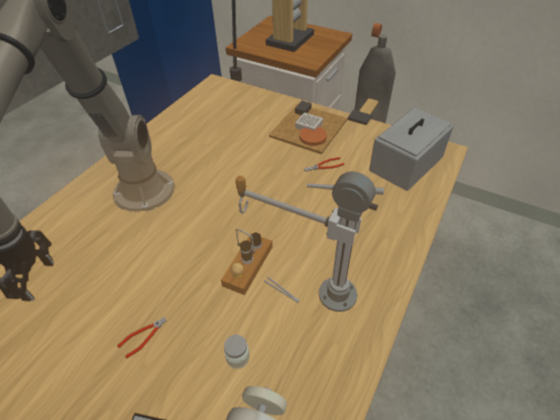

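View pics/top0.png

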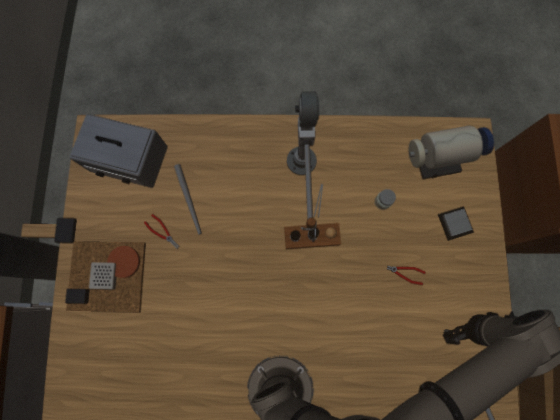

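```bash
python3 - <<'E'
from h import *
S=np.load("/tmp/scene0.npz");T=np.load("/tmp/top0.npz")
a=cv2.resize(S['i'][165:300,200:350],None,fx=4,fy=4,interpolation=cv2.INTER_CUBIC)
b=cv2.resize(T['i'][130:260,270:350],None,fx=4,fy=4,interpolation=cv2.INTER_CUBIC)
c=np.zeros((a.shape[0],a.shape[1],3),np.uint8);c[:]=a
cv2.imwrite("pics/s1.png",a)
cv2.imwrite("pics/t1.png",cv2.resize(T['i'][180:260,275:355],None,fx=7,fy=7,interpolation=cv2.INTER_CUBIC))
for n,Z in(("s",S),("t",T)):
    P=Z['P'];i=Z['i']
    hsv=cv2.cvtColor(i,cv2.COLOR_BGR2HSV)
    x,y,z=P[...,0],P[...,1],P[...,2]
    R=(x>.3)&(x<1.0)&(abs(y)<.3)
    for lo,hi in((.02,.045),(.045,.1),(.1,.14),(.14,.18),(.2,.26),(.26,.31),(.31,.33),(.33,.36)):
        m=(R&(z>lo)&(z<hi)).astype(np.uint8)
        k,l,st,ce=cv2.connectedComponentsWithStats(m)
        for j in range(1,k):
            if st[j,4]>4:
                q=P[l==j]; print(n,lo,hi,st[j],q.mean(0).round(3),q.min(0).round(3),q.max(0).round(3))
E
```

```text
s 0.02 0.045 [247 236   4   6  14] [ 0.473 -0.038  0.032] [ 0.467 -0.044  0.029] [ 0.482 -0.027  0.037]
s 0.02 0.045 [221 237  51  54 934] [ 0.522 -0.127  0.032] [ 0.472 -0.206  0.02 ] [ 0.555 -0.01   0.045]
s 0.02 0.045 [327 287  23  14 108] [ 0.796 -0.095  0.033] [ 0.761 -0.105  0.021] [ 0.821 -0.065  0.045]
s 0.045 0.1 [251 232  11  15 110] [ 0.511 -0.052  0.069] [ 0.489 -0.064  0.045] [ 0.522 -0.036  0.082]
s 0.045 0.1 [240 237  15  25 149] [ 0.517 -0.114  0.074] [ 0.492 -0.125  0.045] [ 0.539 -0.056  0.099]
s 0.045 0.1 [237 242   3   4   9] [ 0.484 -0.107  0.091] [ 0.479 -0.109  0.087] [ 0.489 -0.103  0.1  ]
s 0.045 0.1 [230 263  14  13 140] [ 0.519 -0.172  0.071] [ 0.498 -0.187  0.053] [ 0.533 -0.15   0.082]
s 0.045 0.1 [328 275  23  22 334] [ 0.794 -0.085  0.065] [ 0.759 -0.105  0.045] [ 0.821 -0.049  0.1  ]
s 0.1 0.14 [236 233   3   9  13] [ 0.483 -0.106  0.118] [ 0.481 -0.108  0.101] [ 0.486 -0.104  0.136]
s 0.1 0.14 [240 240  11  10  90] [ 0.511 -0.109  0.106] [ 0.495 -0.124  0.1  ] [ 0.527 -0.092  0.112]
s 0.1 0.14 [252 240   2  11  15] [ 0.537 -0.11   0.12 ] [ 0.535 -0.11
[... 2834 characters left out ...]
   3   4   6] [ 0.779 -0.085  0.299] [ 0.772 -0.087  0.293] [ 0.786 -0.08   0.308]
t 0.26 0.31 [301 128   4   3   6] [ 0.775 -0.057  0.303] [ 0.771 -0.063  0.297] [ 0.781 -0.054  0.309]
t 0.26 0.31 [298 134  17  84 505] [ 0.644 -0.073  0.296] [ 0.517 -0.093  0.263] [ 0.77  -0.046  0.31 ]
t 0.31 0.33 [298 122  18  18 184] [ 0.756 -0.069  0.321] [ 0.738 -0.094  0.311] [ 0.795 -0.045  0.328]
t 0.31 0.33 [307 224   7   4  13] [ 0.488 -0.077  0.32 ] [ 0.486 -0.085  0.311] [ 0.492 -0.069  0.327]
t 0.33 0.36 [300 126  16   4  33] [ 0.763 -0.067  0.348] [ 0.76  -0.091  0.33 ] [ 0.767 -0.049  0.359]
t 0.33 0.36 [307 217   9   9  67] [ 0.498 -0.079  0.336] [ 0.488 -0.09   0.33 ] [ 0.51  -0.068  0.342]
```

View pics/s1.png

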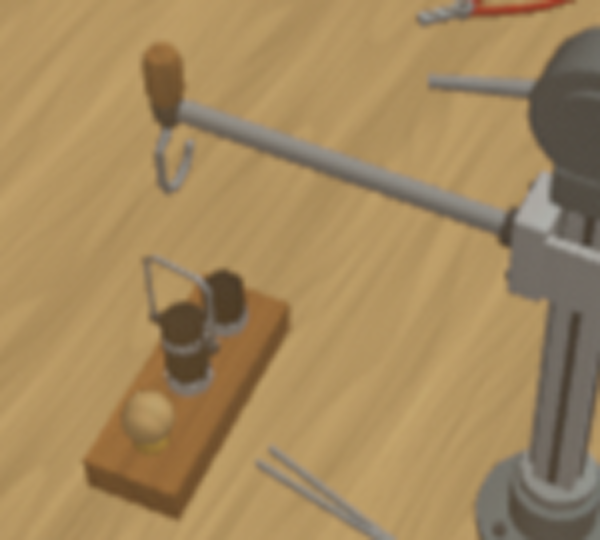

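View pics/t1.png

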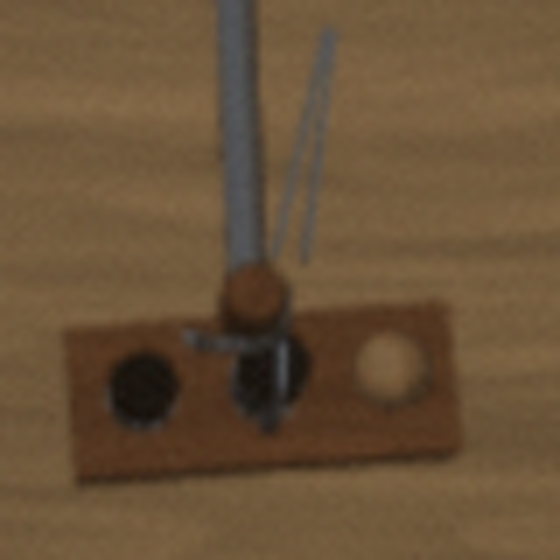

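The grip is at about (0.499, -0.080), top at z≈0.340. The bail bar is at about (0.510, -0.107, 0.161) and runs along x. In s1.png the grip is at crop pixel (163,80), the hook at (175,160) with its opening to +y, and the bail at (180,270). So the hook has to go round to the bail's -y side first, then down, then back toward +y. First move: to a point above the grip.

Call:
{"op": "servo_tool", "data": {
  "steps": [
    [[8.5, 0.5, 0.8, 3, -0.02], [8.5, 1.75, 2.7, 3, -0.025], [8.5, 1.75, 2.7, 3, -0.025], [8.5, 1.75, 2.7, 3, -0.025], [8.5, 1.75, 2.7, 3, -0.025], [8.5, 1.75, 2.7, 0, -0.025], [8.5, 1.75, 2.7, 0, -0.025], [8.5, 1.75, 2.7, 0, -0.025], [8.5, 1.75, 2.7, 0, -0.025], [8.5, 1.75, 2.7, 0, -0.025], [8.5, 1.75, 2.7, 0, -0.025], [8.5, 1.75, 2.7, 0, -0.025], [8.5, 1.75, 2.7, 0, -0.025], [8.5, 1.75, 2.7, 0, -0.025], [8.5, 1.75, 2.7, 0, -0.025], [8.5, 1.75, 2.7, 0, -0.025], [8.5, 0.9, 1.0, 0, 0], [8.5, 0, 0, 0, 0], [8.5, 0, 0, 0, 0]]
  ],
  "grip_force": 60
}}

```text
time_s: 2.48
position: [0.4981, -0.0819, 0.4002]
eef_rot: [-89.9, -0.0, -179.0]
force: [-0.2, -1.1, 0.1]
grip_width: 0.0849
```

```bash
python3 - <<'E'
from h import *
i,d,P=cloud("scene"); cv2.imwrite("pics/s2.png",cv2.resize(i[120:300,180:380],None,fx=3,fy=3,interpolation=cv2.INTER_CUBIC))
s=sensors.get_state(); print({k:s[k] for k in("time_s","position","eef_rot","force","grip_width")})
E
```

```text
{'time_s': 2.525, 'position': array([ 0.4981448 , -0.0819009 ,  0.40028287]), 'eef_rot': array([-8.99388193e+01, -3.17235592e-02, -1.78963434e+02]), 'force': array([-0.45869197, -0.14521725,  0.71849265]), 'grip_width': 0.08484510191192468}
```

Call:
{"op": "servo_tool", "data": {
  "steps": [
    [[8.5, 0, 0, -1.5, 0], [8.5, 0, 0, -1.5, 0], [8.5, 0, 0, -1.5, 0], [8.5, 0, 0, -1.5, 0], [8.5, 0, 0, -0.7, 0], [8.5, 0, 0, -0.7, 0], [4, 0, 0, 0, 0], [4, 0, 0, 0, 0], [2, 0, 0, 0, 0], [2, 0, 0, 0, 0], [2, 0, 0, 0, 0], [2, 0, 0, 0, 0], [2, 0, 0, 0, 0], [2, 0, 0, 0, 0]]
  ]
}}

```text
time_s: 4.28
position: [0.499, -0.0801, 0.327]
eef_rot: [-90.0, 0.1, -178.8]
force: [-0.8, 0.1, 4.6]
grip_width: 0.0241
```

```bash
python3 - <<'E'
from h import *
i,d,P=cloud("scene"); cv2.imwrite("pics/s3.png",cv2.resize(i[120:300,180:380],None,fx=3,fy=3,interpolation=cv2.INTER_CUBIC))
E
```

```text
(no output)
```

View pics/s3.png

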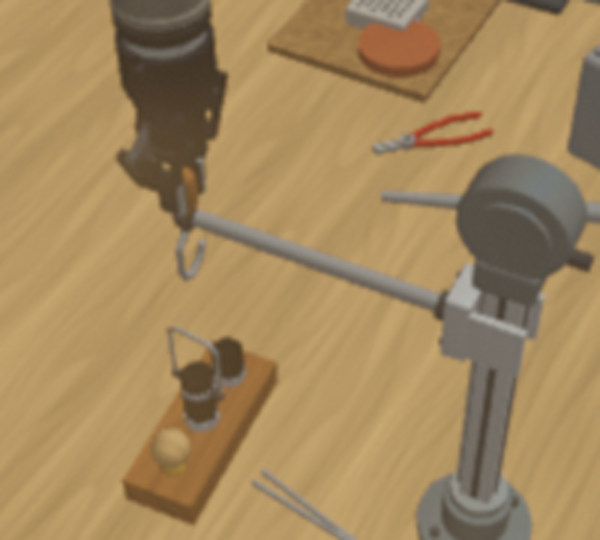

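Call:
{"op": "servo_tool", "data": {
  "steps": [
    [[2, 0.04, -0.87, 0, 0.03], [2, 0.065, -0.87, 0, 0.03], [2, 0.09, -0.865, 0, 0.03], [2, 0.12, -0.86, 0, 0.03], [2, 0.145, -0.86, 0, 0.03], [2, 0.17, -0.85, 0, 0.03], [2, 0.195, -0.85, 0, 0.03], [2, 0.22, -0.84, 0, 0.03], [2, 0.245, -0.835, 0, 0.03], [2, 0.27, -0.83, 0, 0.03], [2, 0, 0, 0, 0], [2, 0, 0, 0, 0]]
  ]
}}

```text
time_s: 5.82
position: [0.5152, -0.1652, 0.3269]
eef_rot: [-90.0, 0.1, -161.6]
force: [0.9, -0.1, 5.7]
grip_width: 0.024
```

Call:
{"op": "servo_tool", "data": {
  "steps": [
    [[2, 0, 0, -0.5, 0], [2, 0, 0, -0.8, 0], [2, 0, 0, -0.9, 0], [2, 0, 0, -0.9, 0], [2, 0, 0, -0.9, 0], [2, 0, 0, -0.9, 0], [2, 0, 0, -0.9, 0], [2, 0, 0, -0.9, 0], [2, 0, 0, -0.9, 0], [2, 0, 0, -0.9, 0], [2, 0, 0, -0.6, 0], [2, 0, 0, -0.2, 0], [2, 0, 0, 0, 0], [2, 0, 0, 0, 0]]
  ]
}}

```text
time_s: 7.58
position: [0.5152, -0.165, 0.2341]
eef_rot: [-89.9, 0.1, -161.6]
force: [1.2, -0.3, 5.8]
grip_width: 0.024
```

```bash
python3 - <<'E'
from h import *
i,d,P=cloud("scene"); cv2.imwrite("pics/s4.png",cv2.resize(i[160:300,180:360],None,fx=4,fy=4,interpolation=cv2.INTER_CUBIC))
x,y,z=P[...,0],P[...,1],P[...,2]
print(np.c_[np.argwhere((x>.47)&(x<.56)&(y>-.22)&(y<-.09)&(z>.112)&(z<.185)),P[(x>.47)&(x<.56)&(y>-.22)&(y<-.09)&(z>.112)&(z<.185)].round(3)].tolist())
E
```

```text
[[229.0, 238.0, 0.493, -0.108, 0.163], [229.0, 239.0, 0.494, -0.106, 0.161], [230.0, 239.0, 0.495, -0.107, 0.159], [230.0, 240.0, 0.499, -0.107, 0.161], [230.0, 241.0, 0.502, -0.108, 0.163], [230.0, 242.0, 0.505, -0.106, 0.163], [231.0, 241.0, 0.5, -0.106, 0.156], [231.0, 242.0, 0.505, -0.107, 0.16], [231.0, 243.0, 0.508, -0.106, 0.161], [232.0, 236.0, 0.481, -0.105, 0.14], [232.0, 237.0, 0.483, -0.102, 0.138], [232.0, 243.0, 0.509, -0.108, 0.159], [232.0, 244.0, 0.512, -0.108, 0.161], [232.0, 245.0, 0.515, -0.108, 0.163], [233.0, 237.0, 0.484, -0.105, 0.137], [233.0, 245.0, 0.516, -0.109, 0.159], [233.0, 246.0, 0.519, -0.109, 0.161], [233.0, 247.0, 0.521, -0.107, 0.16], [234.0, 237.0, 0.484, -0.105, 0.133], [234.0, 247.0, 0.523, -0.109, 0.159], [234.0, 248.0, 0.526, -0.109, 0.161], [234.0, 249.0, 0.528, -0.108, 0.161], [235.0, 237.0, 0.485, -0.107, 0.131], [235.0, 249.0, 0.529, -0.109, 0.158], [235.0, 250.0, 0.532, -0.109, 0.16], [236.0, 237.0, 0.484, -0.106, 0.124], [236.0, 250.0, 0.532, -0.109, 0.156], [236.0, 251.0, 0.534, -0.107, 0.155], [237.0, 251.0, 0.536, -0.111, 0.156], [23
[... 2389 characters left out ...]
18, -0.163, 0.128], [255.0, 232.0, 0.523, -0.185, 0.154], [255.0, 233.0, 0.523, -0.182, 0.15], [255.0, 234.0, 0.514, -0.167, 0.126], [255.0, 235.0, 0.516, -0.165, 0.126], [255.0, 236.0, 0.52, -0.166, 0.129], [256.0, 232.0, 0.521, -0.184, 0.147], [256.0, 233.0, 0.524, -0.183, 0.148], [256.0, 234.0, 0.516, -0.171, 0.128], [256.0, 235.0, 0.519, -0.169, 0.127], [257.0, 232.0, 0.521, -0.185, 0.143], [257.0, 233.0, 0.523, -0.183, 0.143], [257.0, 234.0, 0.523, -0.179, 0.138], [257.0, 235.0, 0.521, -0.173, 0.129], [258.0, 232.0, 0.521, -0.185, 0.139], [258.0, 233.0, 0.524, -0.185, 0.14], [258.0, 234.0, 0.523, -0.179, 0.133], [259.0, 233.0, 0.521, -0.182, 0.131], [259.0, 234.0, 0.522, -0.179, 0.127]]
```

View pics/s4.png

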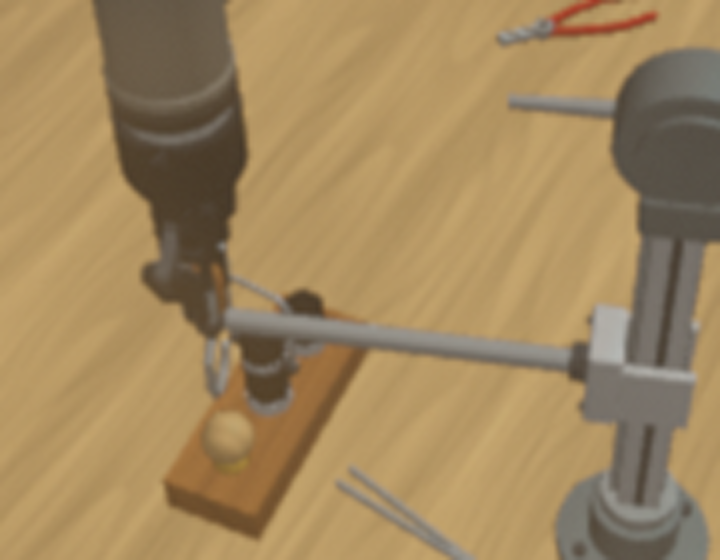

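Tip top is at z≈0.148 and the bar's underside at ≈0.158, while the hook's underside sits above the body top. In s4.png the hook at (216,365) is clear of the handpiece on the -y side. Next, swing +60 mm in y to bring it under the bail.

Call:
{"op": "servo_tool", "data": {
  "steps": [
    [[2, -0.24, 0.733, 0, -0.0266], [2, -0.22, 0.739, 0, -0.0266], [2, -0.2, 0.744, 0, -0.0266], [2, -0.18, 0.749, 0, -0.0266], [2, -0.16, 0.754, 0, -0.0266], [2, -0.14, 0.758, 0, -0.0266], [2, -0.12, 0.762, 0, -0.0266], [2, -0.1, 0.764, 0, -0.0266], [2, 0, 0, 0, 0], [2, 0, 0, 0, 0]]
  ]
}}

```text
time_s: 8.88
position: [0.501, -0.1052, 0.2341]
eef_rot: [-90.0, 0.1, -173.8]
force: [0.3, -0.4, 6.8]
grip_width: 0.0238
```

```bash
python3 - <<'E'
from h import *
i,d,P=cloud("scene"); cv2.imwrite("pics/s5.png",cv2.resize(i[190:280,200:300],None,fx=6,fy=6,interpolation=cv2.INTER_CUBIC))
x,y,z=P[...,0],P[...,1],P[...,2]
m=(x>.47)&(x<.56)&(y>-.14)&(y<-.06)&(z>.115)&(z<.172)
print(np.c_[np.argwhere(m),P[m].round(3)].tolist())
E
```

```text
[[229.0, 236.0, 0.482, -0.104, 0.153], [229.0, 237.0, 0.488, -0.106, 0.158], [229.0, 238.0, 0.491, -0.106, 0.16], [229.0, 244.0, 0.498, -0.088, 0.145], [229.0, 245.0, 0.502, -0.088, 0.147], [230.0, 236.0, 0.482, -0.104, 0.148], [230.0, 241.0, 0.5, -0.105, 0.159], [230.0, 242.0, 0.504, -0.105, 0.162], [230.0, 244.0, 0.501, -0.092, 0.146], [230.0, 245.0, 0.503, -0.09, 0.146], [231.0, 236.0, 0.483, -0.106, 0.146], [231.0, 239.0, 0.503, -0.118, 0.17], [231.0, 241.0, 0.502, -0.107, 0.159], [231.0, 242.0, 0.506, -0.108, 0.161], [231.0, 243.0, 0.507, -0.105, 0.159], [231.0, 244.0, 0.499, -0.091, 0.14], [231.0, 245.0, 0.502, -0.09, 0.141], [232.0, 236.0, 0.483, -0.106, 0.143], [232.0, 237.0, 0.485, -0.105, 0.142], [232.0, 239.0, 0.505, -0.121, 0.171], [232.0, 243.0, 0.51, -0.109, 0.161], [232.0, 244.0, 0.513, -0.109, 0.162], [232.0, 245.0, 0.516, -0.108, 0.163], [233.0, 236.0, 0.482, -0.106, 0.138], [233.0, 237.0, 0.486, -0.106, 0.14], [233.0, 238.0, 0.503, -0.123, 0.167], [233.0, 239.0, 0.506, -0.123, 0.168], [233.0, 243.0, 0.497, -0.094, 0.133], [233.0, 244.0, 0.5, -0.093, 0.133], [233.0, 
[... 1885 characters left out ...]
0.503, -0.109, 0.126], [239.0, 243.0, 0.506, -0.108, 0.126], [239.0, 252.0, 0.536, -0.107, 0.142], [240.0, 239.0, 0.504, -0.124, 0.139], [240.0, 240.0, 0.506, -0.123, 0.139], [240.0, 241.0, 0.505, -0.117, 0.132], [240.0, 242.0, 0.505, -0.112, 0.126], [240.0, 252.0, 0.537, -0.11, 0.142], [241.0, 239.0, 0.502, -0.123, 0.131], [241.0, 240.0, 0.505, -0.122, 0.132], [241.0, 241.0, 0.507, -0.12, 0.132], [241.0, 252.0, 0.536, -0.109, 0.136], [242.0, 252.0, 0.537, -0.11, 0.133], [243.0, 252.0, 0.54, -0.114, 0.135], [244.0, 252.0, 0.536, -0.11, 0.124], [244.0, 253.0, 0.538, -0.108, 0.123], [245.0, 252.0, 0.537, -0.111, 0.121], [245.0, 253.0, 0.539, -0.11, 0.121], [246.0, 252.0, 0.537, -0.111, 0.117]]
```

View pics/s5.png

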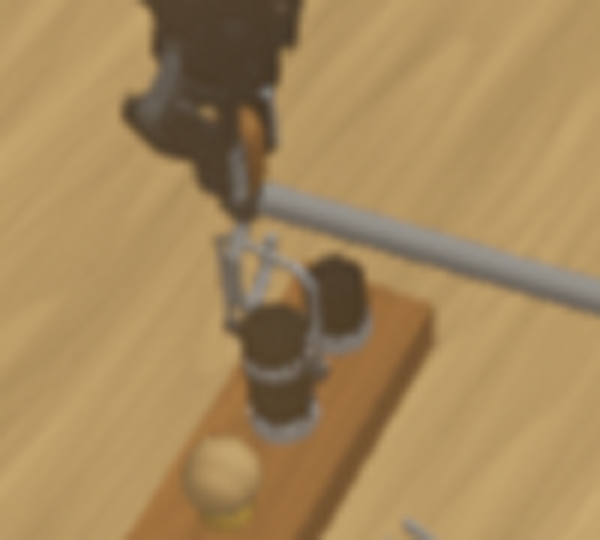

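In s5.png the tip at (270,245) has passed through the bail. The throat is at y≈-0.108 and the bar at -0.107, so I can ease it up.

Call:
{"op": "servo_tool", "data": {
  "steps": [
    [[2, 0, 0, 0.3, 0], [2, 0, 0, 0.4, 0], [2, 0, 0, 0.4, 0], [2, 0, 0, 0.4, 0], [2, 0, 0, 0.4, 0], [2, 0, 0, 0.4, 0], [2, 0, 0, 0.4, 0], [2, 0, 0, 0.2, 0], [2, 0, 0, 0.2, 0], [2, 0, 0, 0.2, 0], [2, 0, 0, 0.2, 0], [2, 0, 0, 0.2, 0], [2, 0, 0, 0.3, 0], [2, 0, 0, 0.3, 0], [2, 0, 0, 0.3, 0], [2, 0, 0, 0.3, 0], [2, 0, 0, 0.3, 0], [2, 0, 0, 0.3, 0], [2, 0, 0, 0.2, 0], [2, 0, 0, 0.2, 0]]
  ]
}}

```text
time_s: 11.42
position: [0.501, -0.1053, 0.2925]
eef_rot: [-90.0, 0.0, -173.8]
force: [4.3, 0.9, 3.2]
grip_width: 0.0241
```

Call:
{"op": "servo_tool", "data": {
  "steps": [
    [[2, 0, 0, 0.2, 0], [2, 0, 0, 0.3, 0], [2, 0, 0, 0.4, 0], [2, 0, 0, 0.4, 0], [2, 0, 0, 0.4, 0], [2, 0, 0, 0.4, 0], [2, 0, 0, 0.4, 0], [2, 0, 0, 0.3, 0], [2, 0, 0, 0.2, 0], [2, 0, 0, 0.2, 0], [2, 0, 0, 0.1, 0], [2, 0, 0, 0, 0], [2, 0, 0, 0, 0]]
  ]
}}

```text
time_s: 13.05
position: [0.501, -0.1053, 0.3255]
eef_rot: [-90.0, 0.0, -173.8]
force: [5.2, 0.5, 2.9]
grip_width: 0.0243
```

```bash
python3 - <<'E'
from h import *
i,d,P=cloud("scene"); cv2.imwrite("pics/s6.png",cv2.resize(i[150:290,180:380],None,fx=4,fy=4,interpolation=cv2.INTER_CUBIC))
E
```

```text
(no output)
```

View pics/s6.png

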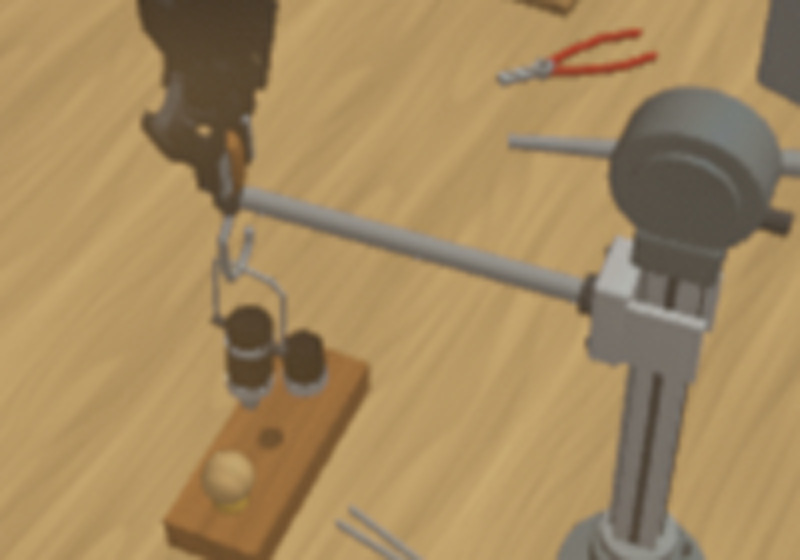

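Call:
{"op": "servo_tool", "data": {
  "steps": [
    [[2, 0, 0, 0.1, 0], [2, 0, 0, 0.05, 0], [2, 0, 0, 0, 0]]
  ]
}}

```text
time_s: 13.48
position: [0.501, -0.1053, 0.3269]
eef_rot: [-90.0, 0.0, -173.8]
force: [4.9, 1.2, 3.2]
grip_width: 0.0241
```

Call:
{"op": "servo_tool", "data": {
  "steps": [
    [[2, 0, 0, 0.1, 0], [2, 0, 0, 0, 0]]
  ]
}}

```text
time_s: 13.72
position: [0.501, -0.1053, 0.3271]
eef_rot: [-90.0, 0.0, -173.8]
force: [5.8, 0.6, -0.6]
grip_width: 0.0239
```

Call:
{"op": "servo_tool", "data": {
  "steps": [
    [[2, 0, 0, 0.1, 0], [2, 0, 0, 0, 0]]
  ]
}}

```text
time_s: 13.98
position: [0.501, -0.1053, 0.3271]
eef_rot: [-90.0, -0.1, -173.8]
force: [7.4, 1.6, -4.5]
grip_width: 0.0237
```

Home is confirmed: the lift stopped at z=0.3271 and the force reversed. I'll relieve the load, then let go.

Call:
{"op": "servo_tool", "data": {
  "steps": [
    [[2, 0.1, 0, -0.15, 0], [2, 0.05, 0, 0, 0], [2, 0, 0, 0, 0], [2, 0, 0, 0, 0]]
  ]
}}

```text
time_s: 14.48
position: [0.5011, -0.1056, 0.327]
eef_rot: [-90.0, -0.2, -173.8]
force: [-1.5, 1.0, 3.2]
grip_width: 0.024
```

Call:
{"op": "servo_tool", "data": {
  "steps": [
    [[2.8, 0, 0, 0, 0], [3.2, 0, 0, 0, 0], [4, 0, 0, 0, 0], [6, 0, 0, 0, 0], [7, 0, 0, 0, 0], [7, 0, 0, 0, 0], [7, 0, 0, 1, 0], [7, 0, 0, 2, 0], [7, 0, 0, 3, 0], [7, 0, 0, 3, 0], [7, 0, 0, 3, 0], [7, 0, 0, 2, 0], [7, 0, 0, 0, 0], [7, 0, 0, 0, 0], [7, 0, 0, 0, 0], [7, 0, 0, 0, 0], [7, 0, 0, 0, 0], [7, 0, 0, 0, 0]]
  ]
}}

```text
time_s: 16.73
position: [0.5022, -0.1055, 0.4672]
eef_rot: [-90.0, -0.0, -173.8]
force: [-0.0, -0.3, -0.6]
grip_width: 0.0701
```

```bash
cat > chk.py <<'E'
from h import *
import sys
i,d,P=cloud("scene"); cv2.imwrite(sys.argv[1],cv2.resize(i[150:290,180:380],None,fx=4,fy=4,interpolation=cv2.INTER_CUBIC))
x,y,z=P[...,0],P[...,1],P[...,2]
R=(x>.44)&(x<.56)&(y>-.16)&(y<-.05)
for lo,hi in((.33,.36),(.245,.265),(.205,.24),(.13,.18)):
    q=P[R&(z>lo)&(z<hi)]; print(lo,len(q),q.mean(0).round(4),q.min(0).round(3),q.max(0).round(3))
E
python3 chk.py pics/s7.png; python3 chk.py pics/s8.png
```

```text
0.33 65 [ 0.5036 -0.1103  0.3355] [ 0.491 -0.119  0.33 ] [ 0.514 -0.099  0.34 ]
0.245 14 [ 0.5044 -0.1241  0.2569] [ 0.5   -0.126  0.247] [ 0.507 -0.121  0.265]
0.205 71 [ 0.5068 -0.1058  0.2241] [ 0.481 -0.126  0.206] [ 0.537 -0.085  0.238]
0.13 220 [ 0.508  -0.1136  0.1583] [ 0.476 -0.126  0.13 ] [ 0.535 -0.092  0.179]
0.33 65 [ 0.5038 -0.1099  0.3353] [ 0.49 -0.12  0.33] [ 0.515 -0.098  0.341]
0.245 18 [ 0.5044 -0.1239  0.2566] [ 0.5   -0.127  0.246] [ 0.508 -0.116  0.265]
0.205 70 [ 0.5064 -0.1058  0.2245] [ 0.482 -0.127  0.206] [ 0.536 -0.085  0.239]
0.13 219 [ 0.5082 -0.1137  0.1585] [ 0.476 -0.126  0.131] [ 0.535 -0.095  0.179]
```

View pics/s8.png

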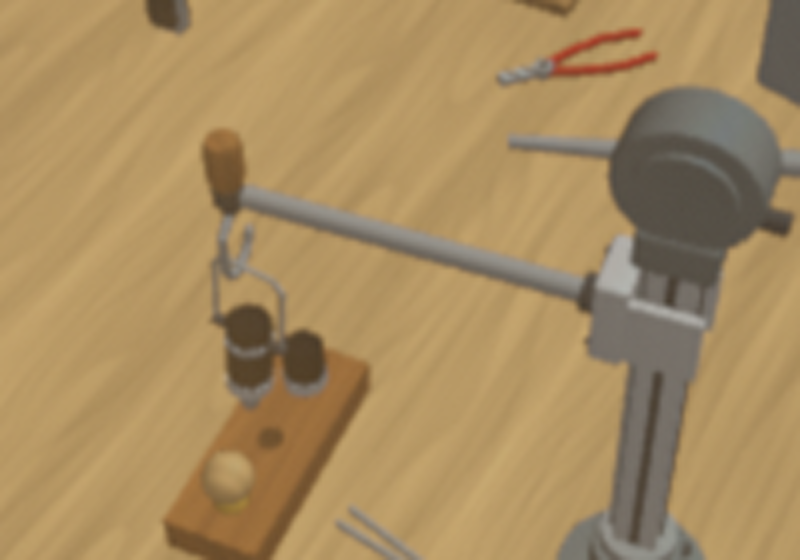

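In s8.png the handpiece hangs at (250,340) from the hook at (235,260), and the gripper is clear. I'll let it settle and check for residual swing.

Call:
{"op": "servo_tool", "data": {
  "steps": [
    [[7, 0, 0, 0, 0], [7, 0, 0, 0, 0], [7, 0, 0, 0, 0], [7, 0, 0, 0, 0], [7, 0, 0, 0, 0], [7, 0, 0, 0, 0], [7, 0, 0, 0, 0], [7, 0, 0, 0, 0], [7, 0, 0, 0, 0], [7, 0, 0, 0, 0], [7, 0, 0, 0, 0], [7, 0, 0, 0, 0], [7, 0, 0, 0, 0], [7, 0, 0, 0, 0], [7, 0, 0, 0, 0], [7, 0, 0, 0, 0], [7, 0, 0, 0, 0], [7, 0, 0, 0, 0], [7, 0, 0, 0, 0], [7, 0, 0, 0, 0]]
  ]
}}

```text
time_s: 19.32
position: [0.5022, -0.1054, 0.4673]
eef_rot: [-90.0, -0.0, -173.8]
force: [0.2, -0.3, 0.0]
grip_width: 0.0701
```

```bash
for k in a b c d e; do python3 chk.py pics/w$k.png | tail -1; done; python3 -c "
from plant import workorder; print(workorder.sign_off())"
```

```text
0.13 219 [ 0.508  -0.1134  0.158 ] [ 0.476 -0.126  0.131] [ 0.534 -0.094  0.178]
0.13 223 [ 0.5079 -0.1137  0.1575] [ 0.476 -0.127  0.13 ] [ 0.534 -0.093  0.177]
0.13 220 [ 0.5078 -0.1135  0.1579] [ 0.476 -0.126  0.13 ] [ 0.535 -0.095  0.18 ]
0.13 218 [ 0.5078 -0.1134  0.1584] [ 0.476 -0.127  0.131] [ 0.534 -0.095  0.178]
0.13 220 [ 0.5081 -0.1135  0.1581] [ 0.475 -0.126  0.13 ] [ 0.534 -0.093  0.179]
the job is handed in; nothing more can be done
None
```

The handpiece now hangs from the balancer hook with the carriage fully up, and I handed the job in at about 19.6 s of the 48 s. I gripped the wooden handle and swung the hook round to the -y side of the bail. I then pulled it down about 93 mm, swung it in under the bail and eased it up to home before letting go.

**Last checks:**
- **Home:** the lift stopped and the wrist force reversed at the top. After release the grip's top measured about 0.341 m, the same as at the start.
- **Hanging:** the picture shows the bail's bar in the hook's throat and the handpiece upright and clear of the rack.
- **Still:** five camera readings in a row agreed to within about 0.5 mm, which is sensor noise.
- **Robot:** it stood well clear, with wrist force near zero.
- **Other things:** the spare, pin vise, pliers and tweezers looked unmoved in the last picture. I did not check the cutters, jar and mandrel again, but nothing went near them.

No check failed. The two cameras disagreed by up to about 5 mm on positions, so I compared the hook and bail in the scene camera only. While lifting there was also a 4 to 7 N sideways force on the wrist, which I relieved before opening the gripper.

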